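Snap the lid back onto the battery collection box

ROBOT

A 6-joint arm with a two-finger parallel gripper is mounted at the origin on the work surface. World frame = base frame: x ahead of the robot, y to its left, z up, the work surface at z = 0. Lengths are in m, angles in rad, forces in N, time in s.
With the tool pointing down it reaches from about 0.425 to 0.925 m from the base axis. Payload 12.5 kg.
Tool frame: the origin (TCP) lies at the very end of the fingers, on their centre line; the grasp point (between the pads) lies 19 mm behind it; z points along the fingers, y is the line along which they close (so a half turn about z gives the same grasp; the last joint's range is limited). The gripper opens to 85 mm and grips with 20 to 120 N. Pads are 22 mm wide; open, the fingers measure 114 mm over their backs; the gripper's body (76 mm by 85 mm) begins 54 mm behind the grasp point. The pads swing forward as they close: fully open they stand 13 mm farther back than shut.
Start: joints at [-1.44, 0.491, 1.559, -0, 1.092, -0.106], TCP at [0.147, -0.608, 0.231] pointing down, gripper open.
Joint ranges: [-3.1, 3.1], [-0.84, 2.19], [0.05, 2.79], [-1.13, 4.28], [0.06, 2.93], [-2.69, 2.69]. Speed limits (rad/s): [2.22, 2.22, 2.79, 3.14, 3.14, 3.14].

INTERFACE

Orientations are given as a 3x3 rotation matrix whose columns are the frame's x, y, z axes.
In Python, from bench import read_state, get_image, calibration, hand_in gives the robot as it stands.
- The arm moves only by the tool drive_tool, never from a script. Its arguments are lists of equal length, an entry for each row: "jaw": the closure, from -1 (fully open) to 1 (shut); "slide": the shift along the tool's x, y, z in m, a list of three; "rot": the turn, a rotation vector about the tool's x, y, z in degrees, a list of three. In form: {"jaw": [jaw, ...], "slide": [[x, y, z], ...], "rot": [[ax, ay, az], ...]}. A call has 1 to 5 rows; each row shifts and turns the commanded pose from where the row before left it, along the tool's axes as they then stand; what a row does not reach is not made up. A row lasts 1/8 s, in which the tool goes at most 62.5 mm and 10.7 degrees, less where a joint would pass 70% of its speed; a pose out of reach is approached as far as the arm can. A call is refused whole if a number of a shift passes 0.0625 or a number of a turn 10.7, either way. A call with a gripper value outside its range is refused whole. The fingers move at their own pace and stop on an object; "newtons" is the grip in N (left out, the last holds). Time passes only in rows, so rows that do not move let the fingers close. It gives the time, the measured TCP pose, the force, the opening and the grip force at its end, in the units of the state.
- read_state(): the state, without advancing time (a new reading comes with each control period).
- get_image(name): name is "scene" or "top" or "wrist"; returns the picture (384x512x3 uint8, blue, green, red); there is no depth.
- calibration(name): a dict with "vertical_fov" (degrees; the focal length in pixels is half the picture's height over the tangent of half this angle, whatever the lens; pixels are square), "cx", "cy" (the principal point, pixels), "pose" (4x4, takes a point from camera to world coordinates). Camera axes: x right, y down, z forward; pixel columns grow to the right and rows downward; lengths in m; the calibration is good to about 2 mm. The wrist camera is an equidistant fisheye: a pixel r from the principal point sees the ray r / f radians off the axis. A picture is of the moment at which its call begins: read the wrist's pose just before it. calibration takes no time and is no camera call; for the wrist camera it gives the pose at the moment of the call.
- hand_in(): hands the job in; it is judged then, once.
The state is a dict: "time": time; "joints": joint angles; "dq": joint speeds; "tau": joint torques, N m; "tool_pos": TCP position; "tcp_rot": TCP orientation; "ft_force": force on the tool from outside, world axes, zero at the start; "torque": the same for the moment, N m; "grip_width": finger opening in m; "grasp_force": force on a finger pad.
Only numpy, scipy, OpenCV 4.12 (cv2) and the standard library are available. Lean on these libraries where they do the work, as an engineer would, in place of code of your own. Each camera call takes 0.05 s, during which the arm holds its last target. There are 200 camera calls.

TASK

Put the loose red lid back on the red battery box: lay it between the box's two grey spring clips and press its ends down gently, without forcing it, until both clips have snapped over it and it lies flat on the rim. Leave its black slide fully shut, and leave the jar, the tin, the bottle and the hook where they are.

Things in the scene. Friction and masses are not known exactly. Their poses are not given: they have to be found in the camera images.
- base: lowest of the plywood packing boards under the red battery box, 130 (x) x 226 (y) x 6, on the shelf; origin centre of its underside, z up, y along the box. The open-topped box, 104 (x) x 176 (y), walls 4, is screwed down centred above it. The number of boards differs, so the box's height is not given: its flat, hard rim, on which the lid lies, is 104 to 124 above the shelf: feel for it (or see it)
- lid_center (a point): centre of the panel's underside of the red plastic lid (200 g): panel 108 (x) x 184 (y) x 4, short ends chamfered below; two ribs under it, 12 deep, drop inside the box's walls with 3 to spare a side. z up, y along the lid. It lies on its ribs on the shelf at first (point 12 up). It fits either way round. Laid between the clips it rests on their ramps, 10 to 14 above the rim, until pressed
- lid_end_a: the lid's +y end, to be pressed on: origin on the panel's underside, 77 from the lid's centre; a dark thumb pad 44 x 22 marks the top, 4 above. On the box a spring clip, 40 wide, stands at each short end: its hook reaches in to 89 from the box's centre, 5 above the rim; above it a ramp goes out to 93 at 17 up, then a lip to 98 at 22 up
- lid_end_b: the lid's -y end, the same. Pressing an end past its hook takes 6 to 12 N, over about 5 mm; then it gives way and drops on the hard rim, under the hook. Over 30 N on an end, or 35 N between the lid and a wall of the box, counts as forced: near the rim press slowly and stop by force
- hatch_grip (a point): centre of the upright black grip of the slide on the lid: 38 (x) x 14 (y) x 30 high, solid; centre 22 above the underside of the lid's panel, its foot on the slide's plate 7 above that underside. Pinched across its 14 mm it also carries the lid. y along the lid
- hatch (a joint): black slide on the lid, in m: 0 shut (grip 26 mm from the lid's centre towards its +y end), up to 0.052 open (grip shifted towards -y by that much); it runs stiffly, about 2 N, and stays where it is left
- jar: clear glass jar with steel cap, 76 across, 125 high, upright; origin under its centre
- tin: empty steel tomato tin, 75 across, 108 high, upright; origin under its centre
- pet: blue PET bottle, 64 across, 216 high, upright; origin under its centre
- hook: white plastic coat hook lying on its back plate (30 x 72), 41 high; origin under the plate's centre
Not all that is in view belongs to the job. Of the things like the part that bears lid_center, leave any that is green or yellow; of the rest the larger one is meant.

How it is judged:
At the end, for the whole second after the job is handed in: The lid lies flat on the box under both clips: within 2 mm of the rim (box floor 88 to 92 mm below the lid), level within 0.015 rad, within 8 mm of the box's centre and 0.06 rad of its direction; slide within 4 mm of shut; lid at rest (z of box_floor in the frame of lid_center between -0.092 and -0.088 m and angle between lid_center's own z axis and vertical below 0.015 rad and horizontal distance between lid_center and base below 0.008 m and angle between the y axis of lid_center and the y axis of base, either way round below 0.06 rad and value of joint hatch below 0.004 m and linear speed of each of lid_end_a, lid_end_b below 0.02 m/s); the robot touches nothing.
It fails at once if an end of the lid is pressed with more than 30 N (contact force between the fingers and lid_end_a above 30 N or contact force between the fingers and lid_end_b above 30 N).
It fails at once if the lid is driven against a wall of the box with more than 35 N (contact force between lid and box_wall0 above 35 N or contact force between lid and box_wall1 above 35 N or contact force between lid and box_wall2 above 35 N or contact force between lid and box_wall3 above 35 N).
It fails at once if the jar, tin, bottle or hook is moved by more than 20 mm or tipped (distance of any of jar, tin, pet, hook from where it was at the start of the episode above 0.02 m or angle between any of jar, tin, pet's own z axis and vertical above 0.4 rad).
It also fails if it takes over 61 s, if anything falls off the work surface, if the arm or the gripper's body presses on something with over 40 N, if the wrist force passes 120 N, or if a joint passes its speed limit or range.

## Working session

There is one attempt and no reset: what is moved stays moved. The work goes in short steps, Python scripts to look and compute and a tool call to move; the robot and the scene stay as the last step left them, time stands still between calls to the robot, and variables do not carry over. Pictures are saved under pics/ and viewed, at most 10 in all, crops included, and the job is handed in when it is done.

Besides the shell and the picture viewer there is one more tool, called as name(argument=value, ...) on one line, values as JSON. drive_tool: Moves the arm, as the interface text tells. Its arguments: {"type":"object","properties":{"jaw":{"type":"array"},"slide":{"type":"array"},"rot":{"type":"array"},"newtons":{"type":"number"}},"required":["jaw","slide","rot"]}

```bash
mkdir -p pics; cat > h.py <<'E'
import numpy as np,cv2
from bench import *
def ray(name,u,v,c=None):
    c=c or calibration(name); f=192/np.tan(np.radians(c["vertical_fov"]/2)); P=np.array(c["pose"])
    x,y=u-c["cx"],v-c["cy"]
    if name=="wrist":
        r=np.hypot(x,y); t=r/f; d=np.array([x/r*np.sin(t),y/r*np.sin(t),np.cos(t)]) if r>0 else np.array([0,0,1.])
    else: d=np.array([x/f,y/f,1])
    return P[:3,3],P[:3,:3]@d
def at(name,u,v,z,c=None):
    o,d=ray(name,u,v,c); return (o+d*(z-o[2])/d[2]).round(4)
E
python3 - <<'E'
from h import *
a=get_image("scene");b=get_image("top")
cv2.imwrite("pics/s.png",a);cv2.imwrite("pics/t.png",cv2.resize(b,(800,600)))
print(calibration("top"),calibration("scene"),read_state())
E
```

```text
{'vertical_fov': 53.44735991791044, 'cx': 258.1533693678922, 'cy': 198.5279905094613, 'pose': array([[-0.00638269, -0.99892732,  0.0458635 ,  0.51758191],
       [-0.99995993,  0.00666373,  0.00597748,  0.00897901],
       [-0.00627669, -0.04582351, -0.99892983,  1.1035699 ],
       [ 0.        ,  0.        ,  0.        ,  1.        ]])} {'vertical_fov': 54.19845860473267, 'cx': 265.27526847964594, 'cy': 195.35240910353178, 'pose': array([[ 2.61902743e-01,  7.87748361e-01, -5.57547731e-01,
         1.21729050e+00],
       [ 9.65094068e-01, -2.13399921e-01,  1.51835154e-01,
        -1.65315350e-01],
       [ 6.27252465e-04, -5.77852051e-01, -8.16141295e-01,
         9.95600669e-01],
       [ 0.00000000e+00,  0.00000000e+00,  0.00000000e+00,
         1.00000000e+00]])} {'time': 0.1, 'joints': array([-1.43961613e+00,  4.91514803e-01,  1.55938706e+00, -4.92254586e-06,
        1.09170784e+00, -1.05581223e-01]), 'dq': array([-0.00010796, -0.00098994, -0.00112529,  0.00077164, -0.00295334,
        0.00077222]), 'tau': array([ 3.97830707e-03, -6.19444942e+01, -2.62026125e+01, -1.04170645e-04,
        2.85553695e-03,  4.55553743e-05]), 'tool_pos': array([ 0.14660348, -0.60735779,  0.23077703]), 'tcp_rot': array([[ 9.72102172e-01,  2.34557770e-01, -1.37364661e-04],
       [ 2.34557788e-01, -9.72101655e-01,  1.00773535e-03],
       [ 1.02839742e-04, -1.01184167e-03, -9.99999483e-01]]), 'ft_force': array([-0.47195414,  0.13931037,  0.05364976]), 'torque': array([-0.04395498, -0.04871158,  0.02191754]), 'grasp_force': 0.0, 'grip_width': 0.08533480598757891}
```

View pics/t.png

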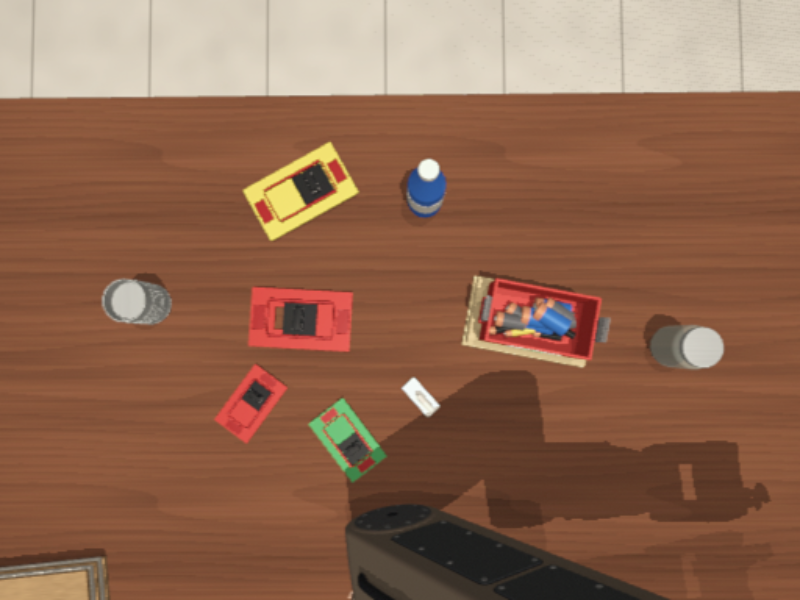

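View pics/s.png

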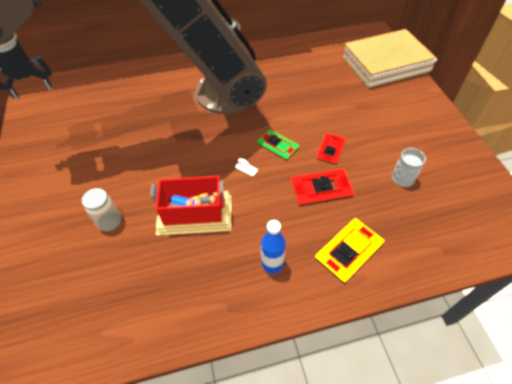

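The large red lid is at about (300,319) in the 800 px top view, its slide apparently part open. The box is at about (545,320). I'll zoom in on both.

```bash
python3 - <<'E'
from h import *
b=get_image("top")
l=b[174:234,148:238];x=b[168:240,290:398]
l=cv2.resize(l,(795,530),interpolation=cv2.INTER_CUBIC)[:, :];x=cv2.resize(x,(795,530),interpolation=cv2.INTER_CUBIC)
m=np.vstack([cv2.resize(l,(450,300)),cv2.resize(x,(450,300))])
cv2.imwrite("pics/z.png",m)
E
```

```text
(no output)
```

View pics/z.png

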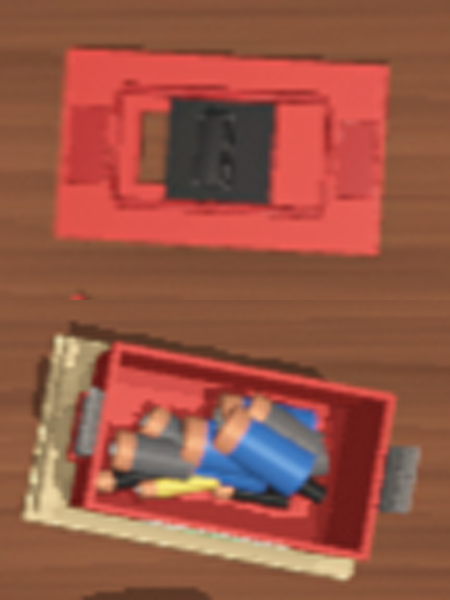

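Top crop: lid corners are visible, and the brown gap at the left of the slide means +y of the lid points to world +y, with the slide open by about 15 mm. Bottom crop: rim and base corners are visible. Next I'll compute poses.

```bash
python3 - <<'E'
from h import *
L=[(66,47),(390,65),(380,255),(55,238)]
W=np.array([at("top",148+u/5,174+v/5,.016) for u,v in L])
print("lid",W.mean(0),np.linalg.norm(W-np.roll(W,-1,0),axis=1)); d=(W[0]+W[3]-W[1]-W[2])[:2];print(np.degrees(np.arctan2(d[1],d[0]))) 
print("grip top",at("top",148+213/5,174+150/5,.049))
k=450/108
R=[(115,43),(396,96),(368,258),(85,212)]
for z in(.104,.114,.124):
  W=np.array([at("top",290+u/k,168+v/k,z) for u,v in R]);print(z,W.mean(0),np.linalg.norm(W-np.roll(W,-1,0),axis=1)); 
  for a,b in((0,1),(3,2)): d=(W[a]-W[b]);print(np.degrees(np.arctan2(d[1],d[0])))
B=np.array([at("top",290+u/k,168+v/k,z) for u,v,z in[(58,37,.008),(25,220,.008),(350,280,.008)]])
print("base",(B[0]+B[2])/2,np.linalg.norm(B[0]-B[1]),np.linalg.norm(B[2]-B[1])); d=B[1]-B[2];print(np.degrees(np.arctan2(d[1],d[0])))
c=calibration("wrist");print(c);s=read_state();R=s["tcp_rot"];print(R.T@(c["pose"][:3,3]-s["tool_pos"]),R.T@c["pose"][:3,:3])
E
```

```text
lid [0.5525   0.203025 0.016   ] [0.18616176 0.10856592 0.18581413 0.10934866]
86.54761156053534
grip top [0.5521 0.2025 0.049 ]
0.104 [ 0.5463  -0.21965  0.104  ] [0.17948621 0.1033941  0.17921189 0.10822098]
78.8528391889729
80.39576577624904
0.114 [ 0.546025 -0.21735   0.114   ] [0.17764284 0.10237431 0.17738706 0.10710299]
78.86717910872586
80.39430589039877
0.124 [ 0.5457 -0.2151  0.124 ] [0.17591691 0.10125636 0.17564419 0.10608322]
78.85614178411086
80.4304226205266
base [ 0.5451 -0.2158  0.008 ] 0.12840112927852307 0.22642440239514822
79.18137485768591
{'vertical_fov': 65.70646984690485, 'cx': 252.75510542404714, 'cy': 192.37467745580466, 'pose': array([[ 0.2348283 , -0.92669162, -0.29342514,  0.22056787],
       [-0.97203604, -0.22426793, -0.06964078, -0.58972335],
       [-0.00127032,  0.30157344, -0.9534421 ,  0.37326508],
       [ 0.        ,  0.        ,  0.        ,  1.        ]])}
[ 7.60372045e-02  6.15909240e-05 -1.42376550e-01] [[ 2.32967696e-04 -9.53412426e-01 -3.01669839e-01]
 [ 9.99999861e-01  3.64497301e-04 -3.79715098e-04]
 [ 4.71982935e-04 -3.01669709e-01  9.53412379e-01]]
```

drive_tool(jaw=[-1, -1, -1, -1, -1], slide=[[0, 0, -0.03], [0, 0, -0.03], [0.058, -0.017, 0], [0.058, -0.021, 0], [0.058, -0.021, 0]], rot=[[0, 0, 8.55], [0, 0, 8.55], [0, 0, 0], [0, 0, 0], [0, 0, 0]])

```text
time: 0.78
tool_pos: [0.3255, -0.5587, 0.2912]
tcp_rot: [[0.998, -0.062, -0.0], [-0.062, -0.998, 0.0], [-0.0, -0.0, -1.0]]
ft_force: [0.2, -1.2, 0.8]
grip_width: 0.0853
grasp_force: 0.0
```

drive_tool(jaw=[-1, -1, -1, -1, -1], slide=[[0.028, -0.051, 0], [0.028, -0.051, 0], [0.028, -0.051, 0], [0.028, -0.051, 0], [0.028, -0.051, 0]], rot=[[0, 0, 0], [0, 0, 0], [0, 0, 0], [0, 0, 0], [0, 0, 0]])

```text
time: 1.4
tool_pos: [0.4801, -0.3118, 0.2912]
tcp_rot: [[0.998, -0.062, -0.0], [-0.062, -0.998, 0.0], [-0.0, -0.0, -1.0]]
ft_force: [1.0, -1.4, -0.5]
grip_width: 0.0855
grasp_force: 0.0
```

drive_tool(jaw=[-1, -1, -1], slide=[[0.028, -0.051, 0], [0.028, -0.03, 0], [0, 0, 0]], rot=[[0, 0, 0], [0, 0, 0], [0, 0, 0]])

```text
time: 1.78
tool_pos: [0.5416, -0.234, 0.291]
tcp_rot: [[0.998, -0.058, -0.0], [-0.058, -0.998, 0.0], [-0.0, -0.0, -1.0]]
ft_force: [-0.0, 0.1, -1.1]
grip_width: 0.0858
grasp_force: 0.0
```

```bash
python3 - <<'E'
from h import *
c=calibration("wrist");a=get_image("wrist");cv2.imwrite("pics/w1.png",cv2.resize(a,(800,600),interpolation=cv2.INTER_CUBIC))
np.save("w1c.npy",c,allow_pickle=True);print(read_state()["tool_pos"])
E
```

```text
[ 0.54074386 -0.23514464  0.29092487]
```

View pics/w1.png

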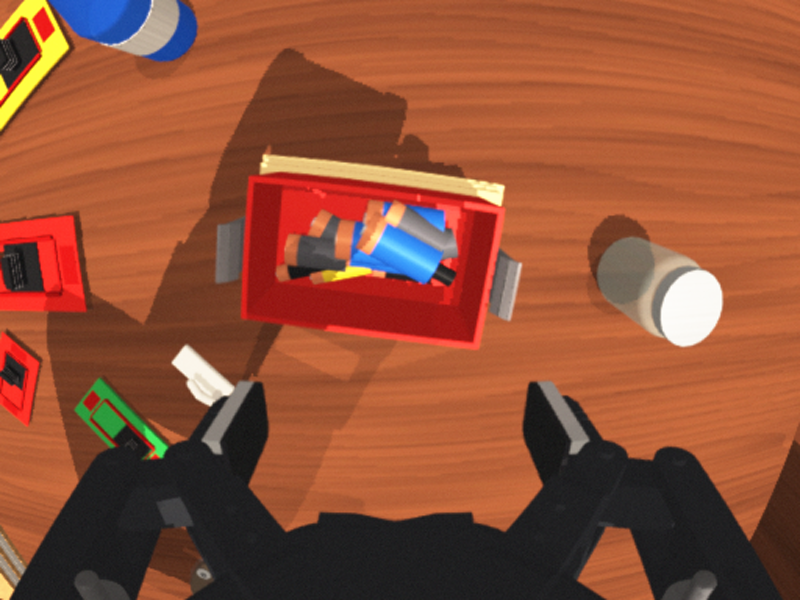

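The wrist view shows the box rim with outer corners at about (248,178), (504,206), (480,348) and (243,318). I'll fit the box pose, with its height, from both views.

```bash
python3 - <<'E'
from h import *
from scipy.optimize import least_squares
c=np.load("w1c.npy",allow_pickle=True).item()
k=450/108
rays=[ray("wrist",u*.64,v*.64,c) for u,v in[(248,178),(504,206),(480,348),(243,318)]]
rt=[ray("top",290+u/k,168+v/k) for u,v in[(115,43),(396,96),(368,258),(85,212)]]
# TL:+x far,+y left
cor=[(.052,.088),(.052,-.088),(-.052,-.088),(-.052,.088)]
def res(p,rs):
  x,y,z,th=p;e=[]
  for (o,d),(a,b) in zip(rs,cor*2):
    P=np.array([x+a*np.cos(th)-b*np.sin(th),y+a*np.sin(th)+b*np.cos(th),z]);q=o+d*(z-o[2])/d[2];e+=list((q-P)[:2])
  return e
for rs in(rays,rt,rays+rt):
  r=least_squares(res,[.546,-.217,.114,-.19],args=(rs,));print(r.x.round(4),np.degrees(r.x[3])+90,np.abs(r.fun).max())
# lid from wrist: right edge corners & grip for check
for u,v,z in[(78,214,.016),(86,308,.016)]: print(at("wrist",u*.64,v*.64,z,c))
E
```

```text
[ 0.5466 -0.2155  0.1221 -0.179 ] 79.74647517688602 0.0011126800647844881
[ 0.5458 -0.2155  0.1223 -0.1833] 79.49715503304947 0.0015025541292727485
[ 0.5461 -0.2156  0.1216 -0.1811] 79.62187848740861 0.0016478352874620406
[0.6016 0.0999 0.016 ]
[0.497  0.1145 0.016 ]
```

drive_tool(jaw=[-1, -1, -1, -1, -1], slide=[[-0.002, -0.056, 0], [-0.002, -0.056, 0], [-0.002, -0.056, 0], [-0.002, -0.056, 0], [-0.002, -0.056, 0]], rot=[[0, 0, 0], [0, 0, 0], [0, 0, 0], [0, 0, 0], [0, 0, 0]])

```text
time: 2.45
tool_pos: [0.5472, 0.0445, 0.2913]
tcp_rot: [[0.998, -0.063, 0.0], [-0.063, -0.998, -0.0], [0.0, 0.0, -1.0]]
ft_force: [0.6, 0.6, -0.5]
grip_width: 0.0856
grasp_force: 0.0
```

drive_tool(jaw=[-1, -1, -1, -1, -1], slide=[[-0.002, -0.056, 0.02], [-0.002, -0.056, 0.02], [-0.002, -0.046, 0.04], [0, 0, 0.05], [0, 0, 0]], rot=[[0, 0, 0], [0, 0, 0], [0, 0, 0], [0, 0, 0], [0, 0, 0]])

```text
time: 3.08
tool_pos: [0.5499, 0.201, 0.1585]
tcp_rot: [[0.998, -0.062, -0.006], [-0.062, -0.998, -0.002], [-0.006, 0.002, -1.0]]
ft_force: [1.0, 0.4, 0.9]
grip_width: 0.0856
grasp_force: 0.0
```

```bash
python3 - <<'E'
from h import *
c=calibration("wrist");s=read_state();a=get_image("wrist");cv2.imwrite("pics/w2.png",cv2.resize(a,(800,600),interpolation=cv2.INTER_CUBIC))
np.save("w2c.npy",c,allow_pickle=True);print(s["tool_pos"],s["tcp_rot"])
E
```

```text
[0.54989248 0.20101591 0.15853784] [[ 0.99805905 -0.06195434 -0.00630832]
 [-0.06196659 -0.99807666 -0.00176458]
 [-0.00618686  0.00215206 -0.99997855]]
```

View pics/w2.png

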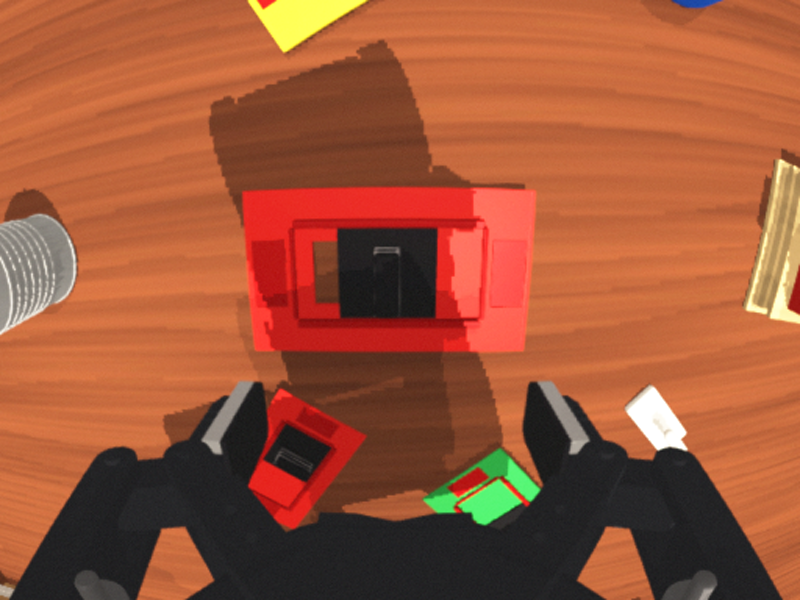

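The wrist view shows the lid with corners (243,192), (535,190), (525,350) and (255,350). The grip's top face spans x 372–400 and y 255–318.

```bash
python3 - <<'E'
from h import *
c=np.load("w2c.npy",allow_pickle=True).item()
f=lambda u,v,z:at("wrist",u*.64,v*.64,z,c)
W=np.array([f(u,v,.016) for u,v in[(243,192),(535,190),(525,350),(255,350)]])
print(W,W.mean(0)); d=W[0]+W[3]-W[1]-W[2];print(np.degrees(np.arctan2(d[1],d[0])))
for u,v in[(373,253),(400,253),(373,317),(400,317)]:print(f(u,v,.049))
E
```

```text
[[0.6126 0.2924 0.016 ]
 [0.6021 0.1092 0.016 ]
 [0.4936 0.1142 0.016 ]
 [0.5051 0.3    0.016 ]] [0.55335 0.20395 0.016  ]
86.58803038703553
[0.5739 0.2111 0.049 ]
[0.5729 0.1962 0.049 ]
[0.5364 0.214  0.049 ]
[0.5354 0.1984 0.049 ]
```

drive_tool(jaw=[-1, -1, -1, -1, 1], slide=[[0.004, -0.004, 0.05], [0, 0, 0.05], [0, 0, 0.027], [0, 0, 0], [0, 0, 0]], rot=[[0, 0, 0], [0, 0, 0], [0, 0, 0], [0, 0, 0], [0, 0, 0]], newtons=60)

```text
time: 3.75
tool_pos: [0.557, 0.2055, 0.0366]
tcp_rot: [[0.998, -0.063, 0.003], [-0.063, -0.998, 0.001], [0.003, -0.001, -1.0]]
ft_force: [-0.1, 0.2, 0.1]
grip_width: 0.0697
grasp_force: 0.0
```

drive_tool(jaw=[1, 1, 1, 1], slide=[[0, 0, 0], [0, 0, 0], [0, 0, 0], [0, 0, 0]], rot=[[0, 0, 0], [0, 0, 0], [0, 0, 0], [0, 0, 0]])

```text
time: 4.25
tool_pos: [0.5557, 0.2059, 0.035]
tcp_rot: [[0.998, -0.062, 0.001], [-0.062, -0.998, 0.0], [0.001, -0.0, -1.0]]
ft_force: [-1.5, 0.4, 7.2]
grip_width: 0.0121
grasp_force: 60.2
```

drive_tool(jaw=[-0.3, -0.3, -0.3, 1, 1], slide=[[0, 0, 0], [0, 0, 0], [-0.001, 0.0, 0.007], [0, 0, 0], [0, 0, 0]], rot=[[0, 0, 0], [0, 0, 0], [0, 0, 0], [0, 0, 0], [0, 0, 0]])

```text
time: 4.88
tool_pos: [0.5545, 0.2058, 0.0271]
tcp_rot: [[0.998, -0.062, -0.0], [-0.062, -0.998, -0.0], [-0.0, 0.0, -1.0]]
ft_force: [-0.6, 0.3, 0.6]
grip_width: 0.0199
grasp_force: 0.0
```

drive_tool(jaw=[1, 1, 1], slide=[[0, 0, 0], [0, 0, 0], [0, 0, 0]], rot=[[0, 0, 0], [0, 0, 0], [0, 0, 0]])

```text
time: 5.25
tool_pos: [0.5546, 0.2058, 0.0273]
tcp_rot: [[0.998, -0.062, 0.0], [-0.062, -0.998, -0.0], [0.0, 0.0, -1.0]]
ft_force: [-0.1, 0.4, 0.3]
grip_width: 0.0128
grasp_force: 58.9
```

drive_tool(jaw=[1, 1, 1, 1, 1], slide=[[0, 0, -0.02], [0, 0, -0.05], [0, 0, -0.055], [0, 0, -0.055], [0, 0.02, -0.033]], rot=[[0, 0, 0], [0, 0, 0], [0, 0, 0], [0, 0, 0], [0, 0, 0]])

```text
time: 5.88
tool_pos: [0.5535, 0.1865, 0.2429]
tcp_rot: [[0.998, -0.06, 0.003], [-0.06, -0.998, 0.001], [0.003, -0.001, -1.0]]
ft_force: [0.7, -0.4, -2.2]
grip_width: 0.0125
grasp_force: 58.9
```

drive_tool(jaw=[1, 1, 1, 1, 1], slide=[[0.003, 0.05, 0], [0.003, 0.055, 0], [0.003, 0.055, 0], [0.003, 0.055, 0], [0.003, 0.055, 0]], rot=[[0, 0, 0], [0, 0, 0], [0, 0, 0], [0, 0, 0], [0, 0, 0]])

```text
time: 6.5
tool_pos: [0.5513, -0.0863, 0.2402]
tcp_rot: [[0.998, -0.062, -0.0], [-0.062, -0.998, -0.0], [-0.0, 0.0, -1.0]]
ft_force: [1.2, -0.3, -1.9]
grip_width: 0.0123
grasp_force: 58.8
```

drive_tool(jaw=[1, 1, 1, 1, 1], slide=[[0.003, 0.05, 0], [0, 0.04, 0], [0, 0.025, 0], [0, 0.01, 0], [0, 0, 0]], rot=[[0, 0, 3.5], [0, 0, 3.5], [0, 0, 0], [0, 0, 0], [0, 0, 0]])

```text
time: 7.12
tool_pos: [0.5401, -0.2086, 0.2401]
tcp_rot: [[0.983, -0.183, -0.0], [-0.183, -0.983, 0.0], [-0.0, -0.0, -1.0]]
ft_force: [-0.2, 1.2, -2.2]
grip_width: 0.0123
grasp_force: 58.8
```

```bash
python3 - <<'E'
from h import *
c=calibration("wrist");s=read_state();a=get_image("wrist");cv2.imwrite("pics/w3.png",cv2.resize(a,(800,600),interpolation=cv2.INTER_CUBIC))
np.save("w3c.npy",c,allow_pickle=True);print(s["tool_pos"],s["tcp_rot"],s["ft_force"],s["torque"])
E
```

```text
[ 0.54011314 -0.20864735  0.24012117] [[ 9.83055204e-01 -1.83309457e-01 -3.29234433e-04]
 [-1.83309383e-01 -9.83055243e-01  2.43349813e-04]
 [-3.68263958e-04 -1.78874539e-04 -9.99999916e-01]] [-0.15785568  1.24110438 -2.18566934] [0.00190143 0.00914397 0.02270564]
```

View pics/w3.png

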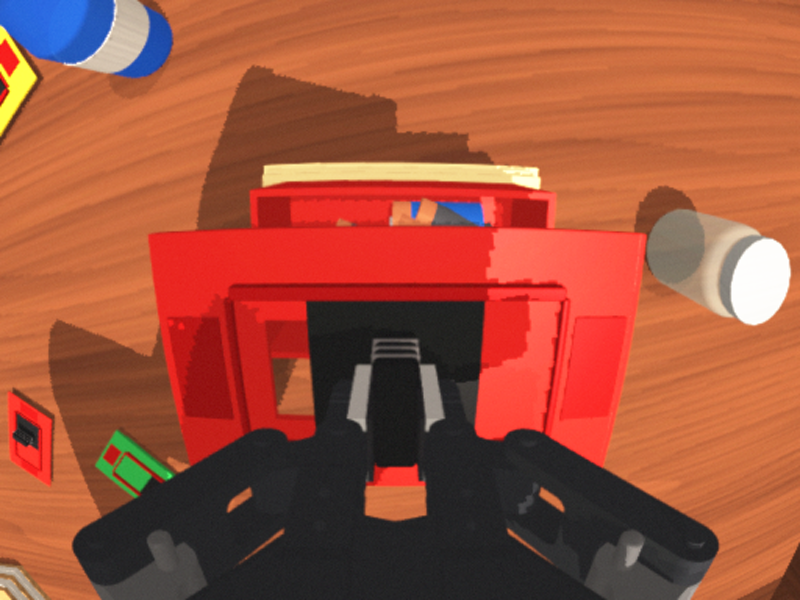

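The lid hangs level in the wrist view, with its far corners at (150,234) and (644,234). The box's far rim corners are at (252,190) and (555,190). I'll compare the two.

```bash
python3 - <<'E'
from h import *
c=np.load("w3c.npy",allow_pickle=True).item();s=read_state();R=s["tcp_rot"]
f=lambda u,v,z:R.T@(at("wrist",u*.64,v*.64,z,c)-s["tool_pos"])
a,b=f(150,234,.2288),f(644,234,.2288);p,q=f(252,190,.122),f(555,190,.122)
print(a,b,p,q); print("mid diff box-lid",(p+q)/2-(a+b)/2, "slopes",(a-b)[0]/(a-b)[1],(p-q)[0]/(p-q)[1],"len",np.linalg.norm(a-b),np.linalg.norm(p-q))
print(R.T@(np.array([.5475,-.2139,.24])-s["tool_pos"]))
E
```

```text
[ 0.05315978 -0.08901105  0.0114067 ] [0.05319954 0.09294347 0.0113675 ] [ 0.060254   -0.0810459   0.11820337] [0.06078472 0.09369759 0.11816561]
mid diff box-lid [0.00733971 0.00435963 0.10679739] slopes 0.00021848972569493198 0.0030371391973508096 len 0.18195452728635247 0.1747442989055723
[0.00816061 0.00437795 0.00019686]
```

drive_tool(jaw=[1, 1, 1, 1, 1], slide=[[0.0085, 0.0044, 0.02], [0, 0, 0.035], [0, 0, 0.02], [0, 0, 0.008], [0, 0, 0]], rot=[[0, 0, 0], [0, 0, 0], [0, 0, 0], [0, 0, 0], [0, 0, 0]])

```text
time: 7.8
tool_pos: [0.548, -0.2143, 0.1566]
tcp_rot: [[0.983, -0.182, -0.001], [-0.182, -0.983, 0.0], [-0.001, -0.0, -1.0]]
ft_force: [-0.4, -0.6, -1.7]
grip_width: 0.0126
grasp_force: 58.8
```

drive_tool(jaw=[1, 1, 1, 1, 1], slide=[[0, 0, 0.002], [0, 0, 0.002], [0, 0, 0.002], [0, 0, 0.001], [0, 0, 0]], rot=[[0, 0, 0], [0, 0, 0], [0, 0, 0], [0, 0, 0], [0, 0, 0]])

```text
time: 8.43
tool_pos: [0.5479, -0.2145, 0.1505]
tcp_rot: [[0.983, -0.183, 0.0], [-0.183, -0.983, -0.0], [0.0, 0.0, -1.0]]
ft_force: [0.2, 1.1, 1.1]
grip_width: 0.0127
grasp_force: 59.3
```

drive_tool(jaw=[1, 1, 1, 1], slide=[[0, 0, 0.001], [0, 0, 0.001], [0, 0, 0], [0, 0, 0]], rot=[[0, 0, 0], [0, 0, 0], [0, 0, 0], [0, 0, 0]])

```text
time: 8.93
tool_pos: [0.5482, -0.215, 0.1491]
tcp_rot: [[0.983, -0.183, 0.002], [-0.183, -0.983, -0.001], [0.002, 0.001, -1.0]]
ft_force: [-0.1, 0.6, 6.8]
grip_width: 0.013
grasp_force: 60.1
```

drive_tool(jaw=[-0.4, -0.4, -0.4, -0.4, 1], slide=[[0, 0, 0], [0, 0, 0], [0, 0, -0.03], [0, 0, -0.025], [0, -0.03, 0]], rot=[[0, 0, 0], [0, 0, 0], [0, 0, 0], [0, 0, 0], [0, 0, 0]])

```text
time: 9.55
tool_pos: [0.5538, -0.1863, 0.2049]
tcp_rot: [[0.983, -0.185, 0.003], [-0.185, -0.983, -0.002], [0.003, 0.001, -1.0]]
ft_force: [0.8, 0.1, -0.4]
grip_width: 0.0427
grasp_force: 0.0
```

drive_tool(jaw=[1, 1, 1, 1, 1], slide=[[-0.001, -0.04, 0], [0, 0, 0.02], [0, 0, 0.02], [0, 0, 0], [0, 0, 0]], rot=[[0, 0, 0], [0, 0, 0], [0, 0, 0], [0, 0, 0], [0, 0, 0]])

```text
time: 10.18
tool_pos: [0.5599, -0.1459, 0.1638]
tcp_rot: [[0.983, -0.183, 0.0], [-0.183, -0.983, -0.0], [0.001, 0.0, -1.0]]
ft_force: [-0.0, -0.8, 0.1]
grip_width: -0.0
grasp_force: 0.0
```

```bash
python3 - <<'E'
from h import *
c=calibration("wrist");s=read_state();a=get_image("wrist");cv2.imwrite("pics/w4.png",cv2.resize(a,(800,600),interpolation=cv2.INTER_CUBIC))
print(s["tool_pos"],s["ft_force"],s["grip_width"])
E
```

```text
[ 0.55986405 -0.14586996  0.16384565] [-0.00676798 -0.7900433   0.12553741] -4.734522293356495e-05
```

View pics/w4.png

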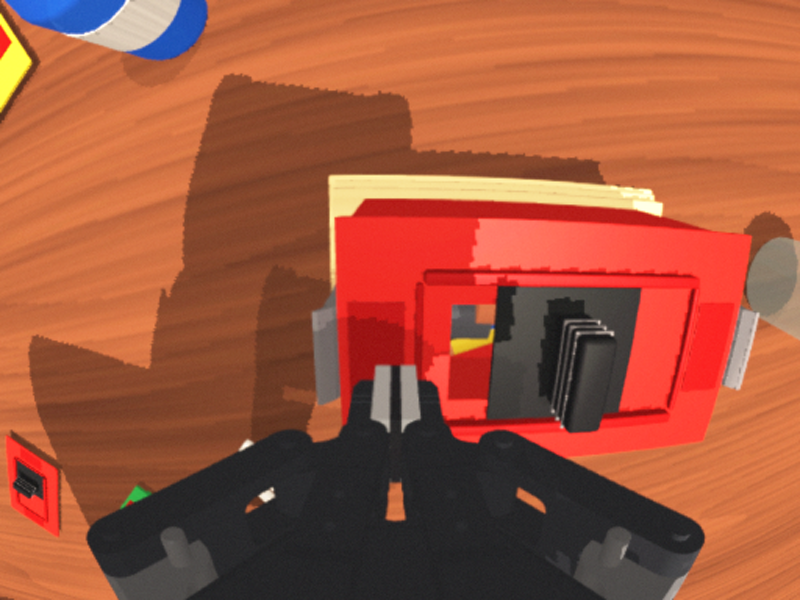

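The lid sits between both clips, and the fingers are over the inner part of the +y thumb pad (around (395,380)). I'll press gently.

drive_tool(jaw=[1, 1, 1, 1], slide=[[0, -0.003, 0.014], [0, 0, 0.006], [0, 0, 0.002], [0, 0, 0]], rot=[[0, 0, 0], [0, 0, 0], [0, 0, 0], [0, 0, 0]])

```text
time: 10.72
tool_pos: [0.5602, -0.1427, 0.1412]
tcp_rot: [[0.983, -0.183, -0.0], [-0.183, -0.983, -0.0], [-0.0, 0.0, -1.0]]
ft_force: [0.3, -0.6, 0.4]
grip_width: -0.0002
grasp_force: 0.0
```

drive_tool(jaw=[1, 1, 1], slide=[[0, 0, 0.001], [0, 0, 0.001], [0, 0, 0]], rot=[[0, 0, 0], [0, 0, 0], [0, 0, 0]])

```text
time: 11.1
tool_pos: [0.5602, -0.1427, 0.1393]
tcp_rot: [[0.983, -0.183, 0.0], [-0.183, -0.983, -0.0], [0.0, 0.0, -1.0]]
ft_force: [-0.9, 0.4, 0.4]
grip_width: 0.0002
grasp_force: 0.0
```

drive_tool(jaw=[1, 1, 1], slide=[[0, 0, 0.001], [0, 0, 0.001], [0, 0, 0]], rot=[[0, 0, 0], [0, 0, 0], [0, 0, 0]])

```text
time: 11.48
tool_pos: [0.5604, -0.1428, 0.1376]
tcp_rot: [[0.983, -0.183, 0.001], [-0.183, -0.983, -0.001], [0.001, 0.0, -1.0]]
ft_force: [-0.1, -1.3, 4.8]
grip_width: 0.0001
grasp_force: 2.1
```

drive_tool(jaw=[1, 1, 1], slide=[[0, 0, 0.001], [0, 0, 0.0005], [0, 0, 0]], rot=[[0, 0, 0], [0, 0, 0], [0, 0, 0]])

```text
time: 11.85
tool_pos: [0.5605, -0.143, 0.1362]
tcp_rot: [[0.983, -0.183, 0.001], [-0.183, -0.983, -0.001], [0.001, 0.001, -1.0]]
ft_force: [-0.8, -1.7, 5.2]
grip_width: -0.0001
grasp_force: 2.9
```

drive_tool(jaw=[1, 1, 1], slide=[[0, 0, 0.001], [0, 0, 0.0005], [0, 0, 0]], rot=[[0, 0, 0], [0, 0, 0], [0, 0, 0]])

```text
time: 12.22
tool_pos: [0.5606, -0.1431, 0.1349]
tcp_rot: [[0.983, -0.183, 0.001], [-0.183, -0.983, -0.001], [0.002, 0.001, -1.0]]
ft_force: [-0.6, -2.3, 7.6]
grip_width: 0.0002
grasp_force: 3.7
```

drive_tool(jaw=[1, 1, 1], slide=[[0, 0, 0.001], [0, 0, 0.0005], [0, 0, 0]], rot=[[0, 0, 0], [0, 0, 0], [0, 0, 0]])

```text
time: 12.6
tool_pos: [0.5601, -0.1427, 0.1327]
tcp_rot: [[0.983, -0.183, -0.0], [-0.183, -0.983, -0.0], [-0.0, 0.0, -1.0]]
ft_force: [1.1, -0.4, 1.6]
grip_width: -0.0003
grasp_force: 0.6
```

drive_tool(jaw=[1, 1, 1], slide=[[0, 0, 0.001], [0, 0, 0.0005], [0, 0, 0]], rot=[[0, 0, 0], [0, 0, 0], [0, 0, 0]])

```text
time: 12.98
tool_pos: [0.5601, -0.1425, 0.131]
tcp_rot: [[0.983, -0.183, -0.0], [-0.183, -0.983, 0.0], [-0.001, -0.0, -1.0]]
ft_force: [-1.3, 0.0, 0.4]
grip_width: 0.0001
grasp_force: 0.0
```

drive_tool(jaw=[1, 1, 1], slide=[[0, 0, 0.0005], [0, 0, 0.0005], [0, 0, 0]], rot=[[0, 0, 0], [0, 0, 0], [0, 0, 0]])

```text
time: 13.35
tool_pos: [0.5602, -0.1426, 0.1302]
tcp_rot: [[0.983, -0.183, -0.0], [-0.183, -0.983, -0.0], [-0.0, 0.0, -1.0]]
ft_force: [-0.9, -0.1, 0.9]
grip_width: -0.0004
grasp_force: 0.0
```

drive_tool(jaw=[1, 1, 1], slide=[[0, 0, 0.0005], [0, 0, 0.0005], [0, 0, 0]], rot=[[0, 0, 0], [0, 0, 0], [0, 0, 0]])

```text
time: 13.72
tool_pos: [0.5601, -0.1427, 0.1293]
tcp_rot: [[0.983, -0.183, -0.0], [-0.183, -0.983, -0.0], [-0.0, 0.0, -1.0]]
ft_force: [0.0, 0.4, 0.2]
grip_width: 0.0006
grasp_force: 0.0
```

drive_tool(jaw=[1, 1, 1], slide=[[0, 0, 0.0005], [0, 0, 0.0005], [0, 0, 0]], rot=[[0, 0, 0], [0, 0, 0], [0, 0, 0]])

```text
time: 14.1
tool_pos: [0.5602, -0.1427, 0.1282]
tcp_rot: [[0.983, -0.183, -0.0], [-0.183, -0.983, -0.0], [-0.0, 0.0, -1.0]]
ft_force: [0.2, 1.4, -0.5]
grip_width: -0.0002
grasp_force: 0.0
```

drive_tool(jaw=[1, 1, 1], slide=[[0, 0, 0.0005], [0, 0, 0.0005], [0, 0, 0]], rot=[[0, 0, 0], [0, 0, 0], [0, 0, 0]])

```text
time: 14.48
tool_pos: [0.5602, -0.1427, 0.1279]
tcp_rot: [[0.983, -0.183, 0.001], [-0.183, -0.983, -0.0], [0.001, 0.0, -1.0]]
ft_force: [-2.4, 1.6, 6.4]
grip_width: 0.0001
grasp_force: 3.5
```

drive_tool(jaw=[1, 1, 1, 1, 1], slide=[[0, 0, -0.03], [0, 0.01, -0.03], [0, 0.05, 0], [0, 0.055, 0], [0, 0.029, 0]], rot=[[0, 0, 0], [0, 0, 0], [0, 0, 0], [0, 0, 0], [0, 0, 0]])

```text
time: 15.1
tool_pos: [0.5332, -0.2865, 0.1873]
tcp_rot: [[0.983, -0.184, 0.0], [-0.184, -0.983, -0.0], [0.0, 0.0, -1.0]]
ft_force: [0.3, 0.6, -0.2]
grip_width: 0.0002
grasp_force: 0.0
```

drive_tool(jaw=[1, 1, 1, 1, 1], slide=[[0, 0, 0], [0, 0, 0.02], [0, 0, 0.02], [0, 0, 0.005], [0, 0, 0]], rot=[[0, 0, 0], [0, 0, 0], [0, 0, 0], [0, 0, 0], [0, 0, 0]])

```text
time: 15.72
tool_pos: [0.5341, -0.2837, 0.1424]
tcp_rot: [[0.983, -0.182, -0.0], [-0.182, -0.983, 0.0], [-0.0, -0.0, -1.0]]
ft_force: [-0.2, -0.6, -0.6]
grip_width: 0.0001
grasp_force: 0.0
```

drive_tool(jaw=[1, 1, 1, 1, 1], slide=[[0, 0, 0.001], [0, 0, 0.001], [0, 0, 0.001], [0, 0, 0.001], [0, 0, 0]], rot=[[0, 0, 0], [0, 0, 0], [0, 0, 0], [0, 0, 0], [0, 0, 0]])

```text
time: 16.35
tool_pos: [0.5338, -0.2842, 0.1382]
tcp_rot: [[0.983, -0.183, -0.0], [-0.183, -0.983, -0.0], [-0.0, 0.0, -1.0]]
ft_force: [1.6, -0.6, -0.0]
grip_width: -0.0
grasp_force: 0.0
```

drive_tool(jaw=[1, 1, 1, 1], slide=[[0, 0, 0.001], [0, 0, 0.0005], [0, 0, 0.0005], [0, 0, 0]], rot=[[0, 0, 0], [0, 0, 0], [0, 0, 0], [0, 0, 0]])

```text
time: 16.85
tool_pos: [0.5338, -0.2842, 0.1363]
tcp_rot: [[0.983, -0.183, -0.0], [-0.183, -0.983, -0.0], [-0.0, 0.0, -1.0]]
ft_force: [0.1, 0.3, -0.0]
grip_width: -0.0001
grasp_force: 0.0
```

drive_tool(jaw=[1, 1, 1], slide=[[0, 0, 0.001], [0, 0, 0.0005], [0, 0, 0]], rot=[[0, 0, 0], [0, 0, 0], [0, 0, 0]])

```text
time: 17.23
tool_pos: [0.5339, -0.2842, 0.1348]
tcp_rot: [[0.983, -0.183, 0.0], [-0.183, -0.983, -0.0], [0.0, 0.0, -1.0]]
ft_force: [0.3, -0.1, -0.2]
grip_width: 0.0002
grasp_force: 0.3
```

drive_tool(jaw=[1, 1, 1], slide=[[0, 0, 0.001], [0, 0, 0.0005], [0, 0, 0]], rot=[[0, 0, 0], [0, 0, 0], [0, 0, 0]])

```text
time: 17.6
tool_pos: [0.5341, -0.2843, 0.1337]
tcp_rot: [[0.983, -0.183, 0.001], [-0.183, -0.983, -0.001], [0.001, 0.0, -1.0]]
ft_force: [-1.1, 0.6, 4.7]
grip_width: -0.0002
grasp_force: 2.4
```

drive_tool(jaw=[1, 1, 1], slide=[[0, 0, 0.0005], [0, 0, 0.0005], [0, 0, 0]], rot=[[0, 0, 0], [0, 0, 0], [0, 0, 0]])

```text
time: 17.98
tool_pos: [0.5341, -0.2843, 0.1326]
tcp_rot: [[0.983, -0.183, 0.001], [-0.183, -0.983, -0.0], [0.001, 0.0, -1.0]]
ft_force: [0.4, 0.2, 4.8]
grip_width: 0.0
grasp_force: 2.4
```

drive_tool(jaw=[1, 1, 1], slide=[[0, 0, 0.001], [0, 0, 0.0005], [0, 0, 0]], rot=[[0, 0, 0], [0, 0, 0], [0, 0, 0]])

```text
time: 18.35
tool_pos: [0.5337, -0.2842, 0.1305]
tcp_rot: [[0.983, -0.183, -0.0], [-0.183, -0.983, 0.0], [-0.001, -0.0, -1.0]]
ft_force: [0.7, 1.1, 0.5]
grip_width: -0.0002
grasp_force: 0.2
```

drive_tool(jaw=[1, 1, 1], slide=[[0, 0, 0.0005], [0, 0, 0.0005], [0, 0, 0]], rot=[[0, 0, 0], [0, 0, 0], [0, 0, 0]])

```text
time: 18.73
tool_pos: [0.5337, -0.2842, 0.1296]
tcp_rot: [[0.983, -0.183, -0.0], [-0.183, -0.983, 0.0], [-0.0, -0.0, -1.0]]
ft_force: [0.3, 0.3, 0.2]
grip_width: 0.0
grasp_force: 0.0
```

drive_tool(jaw=[1, 1, 1], slide=[[0, 0, 0.0005], [0, 0, 0.0005], [0, 0, 0]], rot=[[0, 0, 0], [0, 0, 0], [0, 0, 0]])

```text
time: 19.1
tool_pos: [0.5338, -0.2842, 0.1288]
tcp_rot: [[0.983, -0.183, -0.0], [-0.183, -0.983, -0.0], [-0.0, 0.0, -1.0]]
ft_force: [-0.7, 0.1, -0.1]
grip_width: 0.0001
grasp_force: 0.0
```

drive_tool(jaw=[1, 1, 1], slide=[[0, 0, 0.0005], [0, 0, 0.0005], [0, 0, 0]], rot=[[0, 0, 0], [0, 0, 0], [0, 0, 0]])

```text
time: 19.48
tool_pos: [0.5338, -0.2843, 0.1278]
tcp_rot: [[0.983, -0.183, -0.0], [-0.183, -0.983, -0.0], [0.0, 0.0, -1.0]]
ft_force: [-0.0, 0.3, -0.1]
grip_width: 0.0001
grasp_force: 0.0
```

drive_tool(jaw=[1, 1, 1], slide=[[0, 0, 0.0005], [0, 0, 0.0005], [0, 0, 0]], rot=[[0, 0, 0], [0, 0, 0], [0, 0, 0]])

```text
time: 19.85
tool_pos: [0.5339, -0.2843, 0.1271]
tcp_rot: [[0.983, -0.183, 0.0], [-0.183, -0.983, -0.0], [0.0, 0.0, -1.0]]
ft_force: [-1.8, 0.3, 3.9]
grip_width: 0.0003
grasp_force: 2.3
```

drive_tool(jaw=[1, 1, 1], slide=[[0, 0, 0.0005], [0, 0, 0], [0, 0, 0]], rot=[[0, 0, 0], [0, 0, 0], [0, 0, 0]])

```text
time: 20.23
tool_pos: [0.5339, -0.2843, 0.1271]
tcp_rot: [[0.983, -0.183, 0.0], [-0.183, -0.983, -0.0], [0.001, 0.0, -1.0]]
ft_force: [-2.8, 1.9, 9.6]
grip_width: -0.0001
grasp_force: 4.8
```

drive_tool(jaw=[1, 1, 1, 1, 1], slide=[[0, 0, -0.017], [0, -0.02, 0], [0, -0.02, 0], [0, -0.005, 0], [0, 0, 0]], rot=[[0, 0, 0], [0, 0, 0], [0, 0, 0], [0, 0, 0], [0, 0, 0]])

```text
time: 20.85
tool_pos: [0.5423, -0.2393, 0.1432]
tcp_rot: [[0.983, -0.182, -0.0], [-0.182, -0.983, -0.0], [-0.0, 0.0, -1.0]]
ft_force: [0.3, -0.5, 0.6]
grip_width: -0.0002
grasp_force: 0.0
```

drive_tool(jaw=[1, 1, 1, 1, 1], slide=[[0, -0.003, 0], [0, -0.003, 0], [0, -0.003, 0], [0, -0.003, 0], [0, 0, 0]], rot=[[0, 0, 0], [0, 0, 0], [0, 0, 0], [0, 0, 0], [0, 0, 0]])

```text
time: 21.48
tool_pos: [0.5443, -0.2281, 0.1433]
tcp_rot: [[0.983, -0.183, -0.0], [-0.183, -0.983, -0.0], [-0.0, 0.0, -1.0]]
ft_force: [0.5, -1.1, -1.0]
grip_width: 0.0001
grasp_force: 0.3
```

drive_tool(jaw=[1, 1, 1, 1, 1], slide=[[0, -0.003, 0], [0, -0.003, 0], [0, -0.003, 0], [0, -0.003, 0], [0, 0, 0]], rot=[[0, 0, 0], [0, 0, 0], [0, 0, 0], [0, 0, 0], [0, 0, 0]])

```text
time: 22.1
tool_pos: [0.5465, -0.216, 0.1433]
tcp_rot: [[0.983, -0.182, -0.0], [-0.182, -0.983, 0.0], [-0.0, -0.0, -1.0]]
ft_force: [-0.3, -0.7, -1.1]
grip_width: 0.0004
grasp_force: 0.1
```

drive_tool(jaw=[1, 1, 1, 1, 1], slide=[[0, -0.002, 0], [0, -0.002, 0], [0, -0.002, 0], [0, -0.001, 0], [0, 0, 0]], rot=[[0, 0, 0], [0, 0, 0], [0, 0, 0], [0, 0, 0], [0, 0, 0]])

```text
time: 22.72
tool_pos: [0.5478, -0.2094, 0.1433]
tcp_rot: [[0.983, -0.183, 0.0], [-0.183, -0.983, 0.0], [0.0, -0.0, -1.0]]
ft_force: [-1.0, -0.3, 0.2]
grip_width: -0.0002
grasp_force: 0.5
```

```bash
python3 - <<'E'
from h import *
c=calibration("wrist");s=read_state();a=get_image("wrist");cv2.imwrite("pics/w5.png",cv2.resize(a,(800,600),interpolation=cv2.INTER_CUBIC))
np.save("w5c.npy",c,allow_pickle=True);print(s["tool_pos"],s["ft_force"],s["grip_width"])
E
```

```text
[ 0.54780527 -0.20940049  0.1433037 ] [-0.96960926 -0.25593689  0.2143795 ] -0.0001676849857132242
```

View pics/w5.png

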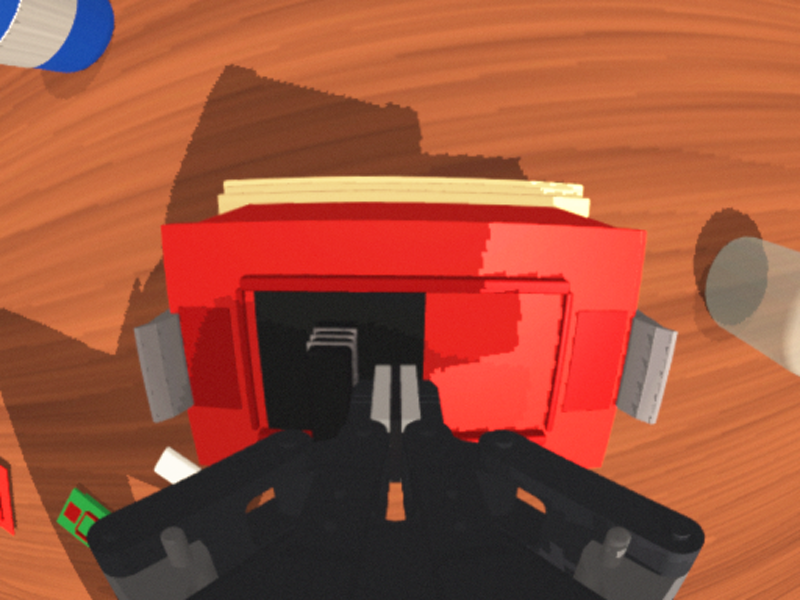

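The slide is nearly shut: the plate's edge is at x≈257 and the frame at ≈250. Both clips are over the lid's ends. I'll push on to the stop.

drive_tool(jaw=[1, 1, 1], slide=[[0, -0.001, 0], [0, -0.001, 0], [0, 0, 0]], rot=[[0, 0, 0], [0, 0, 0], [0, 0, 0]])

```text
time: 23.15
tool_pos: [0.5482, -0.2075, 0.1433]
tcp_rot: [[0.983, -0.183, 0.0], [-0.183, -0.983, -0.0], [0.0, 0.0, -1.0]]
ft_force: [0.8, -1.9, -0.5]
grip_width: 0.0002
grasp_force: 0.7
```

drive_tool(jaw=[1, 1, 1], slide=[[0, -0.001, 0], [0, -0.001, 0], [0, 0, 0]], rot=[[0, 0, 0], [0, 0, 0], [0, 0, 0]])

```text
time: 23.52
tool_pos: [0.5485, -0.2062, 0.1435]
tcp_rot: [[0.983, -0.183, 0.0], [-0.183, -0.983, -0.001], [0.001, 0.001, -1.0]]
ft_force: [-0.8, -6.6, 1.0]
grip_width: -0.0004
grasp_force: 3.4
```

drive_tool(jaw=[1, 1, 1], slide=[[0, -0.0005, 0], [0, 0, 0], [0, 0, 0]], rot=[[0, 0, 0], [0, 0, 0], [0, 0, 0]])

```text
time: 23.9
tool_pos: [0.5486, -0.2059, 0.1436]
tcp_rot: [[0.983, -0.183, 0.0], [-0.183, -0.983, -0.001], [0.001, 0.001, -1.0]]
ft_force: [-1.5, -7.3, 1.7]
grip_width: -0.0002
grasp_force: 3.7
```

drive_tool(jaw=[1, 1, 1, 1, 1], slide=[[0, 0.004, 0], [0, 0.01, 0], [0, 0.01, -0.05], [0, 0, -0.05], [0, 0, 0]], rot=[[0, 0, 0], [0, 0, 0], [0, 0, 0], [0, 0, 0], [0, 0, 0]])

```text
time: 24.52
tool_pos: [0.5451, -0.2296, 0.2469]
tcp_rot: [[0.983, -0.183, 0.006], [-0.183, -0.983, -0.003], [0.006, 0.002, -1.0]]
ft_force: [0.2, 0.9, -0.3]
grip_width: 0.0001
grasp_force: 0.0
```

```bash
python3 - <<'E'
from h import *
c=calibration("wrist");s=read_state();a=get_image("wrist");cv2.imwrite("pics/w6.png",cv2.resize(a,(800,600),interpolation=cv2.INTER_CUBIC))
np.save("w6c.npy",c,allow_pickle=True);print(s["tool_pos"],s["ft_force"],s["grip_width"])
E
```

```text
[ 0.54509069 -0.22955118  0.24690346] [ 0.20617516  0.93617325 -0.33944646] 0.00014504052668295426
```

View pics/w6.png

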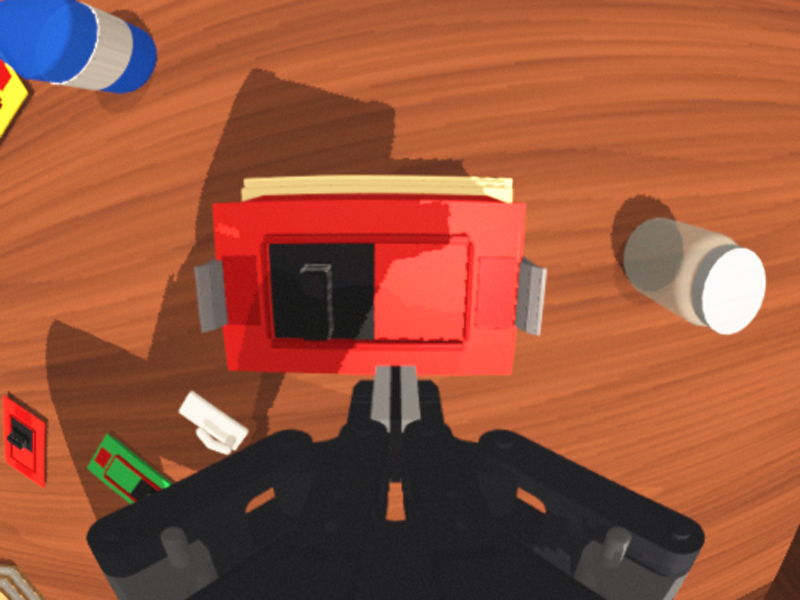

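The lid is flat under both clips, with its corners at about (213,204), (526,204), (513,375) and (229,371). The slide's plate sits against the +y end of the frame. I'll do one quick numeric check, then hand in.

```bash
python3 - <<'E'
from h import *
c=np.load("w6c.npy",allow_pickle=True).item()
f=lambda u,v,z:at("wrist",u*.64,v*.64,z,c)
W=np.array([f(*p,.127) for p in[(213,204),(526,204),(513,375),(229,371)]]);m=W.mean(0)
d=(W[0]+W[3]-W[1]-W[2])[:2];d/=np.hypot(*d);g=(f(301,303,.16)+f(328,303,.16))/2
off=(g-m)[:2]@d;print(m,np.degrees(np.arctan2(d[1],d[0])),"grip off",off)
if off>.022 and np.hypot(*(m[:2]-[.546,-.2156]))<.006: print(hand_in())
E
```

```text
[ 0.54685  -0.214075  0.127   ] 78.92482250576037 grip off 0.02606376011947527
the job is handed in; nothing more can be done
None
```

The job is handed in: the red lid lies flat on the box under both clips and its slide is shut. The last check put the lid about 2 mm from the box's centre, the peak force I read while pressing was about 10 N, and I did not touch the jar, tin, bottle or hook.

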